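# Flip open the two narrow screw cases

### The arm

A 7-joint arm with a two-finger parallel gripper is mounted at the origin on the work surface. World frame = base frame: x ahead of the robot, y to its left, z up, the work surface at z = 0. Lengths are in m, angles in rad, forces in N, time in s.
With the tool pointing down it reaches from about 0.425 to 0.875 m from the base axis. Payload 9.9 kg.
Tool frame: the origin (TCP) lies on the mounting face of the last link; the fingertips stand 173 mm ahead of it and the grasp point (between the pads) lies 155 mm ahead of it (ctrl.nose_length is the distance from the TCP to the fingertips, in m); z points along the fingers, y is the line along which they close (so a half turn about z gives the same grasp; the last joint's range is limited). The gripper opens to 85 mm and grips with 20 to 120 N. Pads are 22 mm wide; open, the fingers measure 114 mm over their backs; the gripper's body (76 mm by 85 mm) begins 54 mm behind the grasp point. The pads swing forward as they close: fully open they stand 13 mm farther back than shut.
Start: joints at [1.162, 0.576, 0.025, 1.437, -0.015, 1.129, -0.057], TCP at [0.215, -0.64, 0.405] pointing down, gripper open.
Joint ranges: [-2.76, 2.76], [-0.34, 2.15], [-1.52, 1.57], [0.19, 2.46], [-1.09, 4.23], [0.17, 1.99], [-2.82, 2.82]. Speed limits (rad/s): [2.22, 2.22, 3.01, 3.01, 3.14, 3.14, 3.14].

### API

Orientations are given as a unit quaternion [w, x, y, z].
In Python, from station import ctrl gives the robot as it stands. The module is installed in compiled form; this text tells all that it offers.
- The arm moves only by the tool arm_command, never from a script. Its argument "series" is one flat list of numbers, 7 for each row, row after row: the shift along the tool's x, y, z in units of 30 mm (1.0 is 30 mm), then the turn, a rotation vector about the tool's x, y, z in units of 5 degrees (1.0 is 5 degrees), then the gripper's target within -1 to 1 (shut at 1, half-way at 0, fully open at -1). In form: [tx, ty, tz, ax, ay, az, claw, tx, ty, tz, ax, ay, az, claw, ...]. A call has 1 to 20 rows; each row shifts and turns the commanded pose from where the row before left it, along the tool's axes as they then stand; what a row does not reach is not made up. A row lasts 1/12 s, in which the tool goes at most 41.7 mm and 7.16 degrees, less where a joint would pass 70% of its speed; a pose out of reach is approached as far as the arm can. A call is refused whole if a number of a shift passes 1 or a number of a turn 1, either way. A call with a gripper value outside its range is refused whole. The fingers move at their own pace and stop on an object; "force" is the grip in N (left out, the last holds). Time passes only in rows, so rows that do not move let the fingers close. It gives the time, the measured TCP pose, the force, the opening and the grip force at its end, in the units of the state.
- ctrl.observe(): the state, without advancing time (a new reading comes with each control period).
- ctrl.capture(name): name is "side" or "top"; returns the picture (400x640x3 uint8, blue, green, red); there is no depth.
- ctrl.get_calibration(name): a dict with "fx", "fy", "cx", "cy" (pixels), "R" (3x3) and "t" (3): a world point X has camera coordinates R X + t. Camera axes: x right, y down, z forward; pixel columns grow to the right and rows downward; lengths in m; the calibration is good to about 2 mm. A picture is of the moment at which its call begins. get_calibration takes no time and is no camera call.
- ctrl.close_job(): hands the job in; it is judged then, once.
Trained networks look in the newest picture that a camera, given by its name, has taken for a name from the list of things; names that differ only in an ending like _2 or _b are one class to them, and where a whole thing is asked for, a point or a joint stands for the part that bears it (a point fixed in the world has none). Each returns a list of dicts, best first, with "score" (0 to 1); they miss things now and then, are a little off and sometimes report something else, mostly with a low value. They report only what shows in the picture. A call takes as long as a camera call. They do not tell look-alikes from the thing itself.
- ctrl.find_in(target, camera): "centre" ([x, y, z] in m, in the coordinates of the camera as it stood for that picture, good to about 4 mm: the middle of the surface that is visible of it).
- ctrl.cut_out(target, camera): "region" (400x640 bool, what is visible of it).
- ctrl.mark_of(target, camera): "centre" ([x, y, z] in m, in the coordinates of the camera as it stood for that picture, good to about 4 mm: a listed point, or the origin of a listed thing).
The state is a dict: "time_s": time; "q": joint angles; "joint_velocities": joint speeds; "joint_torque": joint torques, N m; "position": TCP position; "orientation": TCP orientation; "ft_force": force on the tool from outside, world axes, zero at the start; "ft_torque": the same for the moment, N m; "opening": finger opening in m; "grasp_force": force on a finger pad.
Only numpy, scipy, OpenCV 4.12 (cv2) and the standard library are available. Lean on these libraries where they do the work, as an engineer would, in place of code of your own. Each camera call takes 0.05 s, during which the arm holds its last target. There are 200 camera calls.

### The job

Open the two narrow screw cases for picking: with your fingertips, push each one's lid up from under its overhanging front nose and on past upright, so that it falls back and stays wide open by itself. Leave the wide case shut, do not lift, tip or shove the cases about, and leave everything else where it is.

Things in the scene. Friction and masses are not known exactly. Their poses are not given: they have to be found in the camera images.
- case_a: blue plastic case 150 deep (x) by 110 wide (y) by 80 mm high, 5 kg full of screws, loose on the table; one of the two narrow cases, which are alike. Origin at the centre of its underside; +x points from its front (nose side, towards the robot) to its rear. Its pale blue lid is hinged along the rear top edge (x = 75, z = 80 mm) and opens up and away from the robot
- lid_a_nose (a point): front crest, at mid-width, of the folded nose along the whole front edge of the lid of case_a. When shut its underside slopes out and up from the front rim (case x = -75, z = 80 mm) to the crest (x = -105, z = 100 mm), overhanging by 30 mm; sheet 4 mm thick. A fingertip tilted in under it lifts the lid with 1 to 2 N; pushing level at the crest needs far more and shoves the case
- lid_a (a joint): opening angle of the lid of case_a, rad: 0 shut, 1.57 upright, 1.95 resting against its stop, wide open. The hinge is loose: below about 1.5 it falls shut by its own weight, beyond it falls open and stays. Lid 110 g, 4 mm thick
- case_b: blue plastic case 150 deep (x) by 110 wide (y) by 80 mm high, 5 kg full of screws, loose on the table; one of the two narrow cases, which are alike. Origin at the centre of its underside; +x points from its front (nose side, towards the robot) to its rear. Its pale blue lid is hinged along the rear top edge (x = 75, z = 80 mm) and opens up and away from the robot
- lid_b_nose (a point): front crest, at mid-width, of the folded nose along the whole front edge of the lid of case_b. When shut its underside slopes out and up from the front rim (case x = -75, z = 80 mm) to the crest (x = -105, z = 100 mm), overhanging by 30 mm; sheet 4 mm thick. A fingertip tilted in under it lifts the lid with 1 to 2 N; pushing level at the crest needs far more and shoves the case
- lid_b (a joint): opening angle of the lid of case_b, rad: 0 shut, 1.57 upright, 1.95 resting against its stop, wide open. The hinge is loose: below about 1.5 it falls shut by its own weight, beyond it falls open and stays. Lid 110 g, 4 mm thick
- case_c: blue plastic case 150 deep (x) by 170 wide (y) by 80 mm high, 7.5 kg full of screws, loose on the table; this is the wide case, a carton stands on its lid. Origin at the centre of its underside; +x points from its front (nose side, towards the robot) to its rear. Its pale blue lid is hinged along the rear top edge (x = 75, z = 80 mm) and opens up and away from the robot
- lid_c_nose (a point): front crest, at mid-width, of the folded nose along the whole front edge of the lid of case_c. When shut its underside slopes out and up from the front rim (case x = -75, z = 80 mm) to the crest (x = -105, z = 100 mm), overhanging by 30 mm; sheet 4 mm thick. A fingertip tilted in under it lifts the lid with 1 to 2 N; pushing level at the crest needs far more and shoves the case
- lid_c (a joint): opening angle of the lid of case_c, rad: 0 shut, 1.57 upright, 1.95 resting against its stop, wide open. The hinge is loose: below about 1.5 it falls shut by its own weight, beyond it falls open and stays. Lid 170 g, 4 mm thick
- carton: small cardboard carton 70 x 55 x 40 mm standing on the wide case's lid; origin at the centre of its underside
- bin: small open red bin of screws, 100 x 90 x 50 mm, near the robot on its left; origin at the centre of its underside
- bolt: large steel hex bolt standing on its head, 40 mm across, 60 mm tall, near the robot on its right; origin at the centre of its underside
- screwdriver: screwdriver lying behind the cases; origin under it, x along its length
- jar: lidded jar, 60 mm across, 85 mm high, behind the cases; origin at the centre of its underside
- wrench: wrench lying at the left of the cases; origin under it, x along its length
- spray: grey spray can, 52 mm across, 150 mm high, at the right of the cases; origin at the centre of its underside
Things that resemble listed ones, but are neither listed nor needed, are in the scene too. What is shaped like the case_a but pink is not meant.

How it is judged:
On the way:
1. the lid of one narrow case rests wide open (value of joint any of lid_a, lid_b above 1.8 rad), for 0.2 s.
At the end, for the whole second after the job is handed in: The lids of both narrow cases rest at their stops (over 1.8 rad) and are still, the wide case's lid is shut (under 0.1 rad), every case stands flat within 15 mm of where it was, and every other thing within 30 mm of where it was (value of joint each of lid_a, lid_b above 1.8 rad and velocity of joint lid_a between -0.05 and 0.05 rad/s and velocity of joint lid_b between -0.05 and 0.05 rad/s and value of joint lid_c below 0.1 rad and distance of each of case_a, case_b, case_c from where it was at the start of the episode below 0.015 m and angle between each of case_a, case_b, case_c's own z axis and vertical below 0.05 rad and distance of each of carton, bin, bolt, screwdriver, jar, wrench, spray from where it was at the start of the episode below 0.03 m); the robot touches nothing.
It fails at once if the wide case's lid was raised (over 0.1 rad) (value of joint lid_c above 0.1 rad).
It fails at once if a case was lifted (over 8 mm) or tipped (over 0.1 rad) (height (world z) of any of case_a, case_b, case_c above 0.008 m or angle between any of case_a, case_b, case_c's own z axis and vertical above 0.1 rad).
It fails at once if a case was shoved more than 15 mm (distance of any of case_a, case_b, case_c from where it was at the start of the episode above 0.015 m).
It fails at once if another thing was picked up or moved more than 30 mm (distance of any of carton, bin, bolt, screwdriver, jar, wrench, spray from where it was at the start of the episode above 0.03 m).
It also fails if it takes over 72 s, if anything falls off the work surface, if the arm or the gripper's body presses on something with over 40 N, if the wrist force passes 120 N, or if a joint passes its speed limit or range.

## Working session

There is one attempt and no reset: what is moved stays moved. The work goes in short steps, Python scripts to look and compute and a tool call to move; the robot and the scene stay as the last step left them, time stands still between calls to the robot, and variables do not carry over. Pictures are saved under pics/ and viewed, at most 10 in all, crops included, and the job is handed in when it is done.

Besides the shell and the picture viewer there is one more tool, called after ">>>" as name(argument=value, ...) on one line, values as JSON. arm_command: Moves the arm, as the interface text tells. Its arguments: {"type":"object","properties":{"series":{"type":"array"},"force":{"type":"number"}},"required":["series"]}

```bash
mkdir -p pics; cat > h.py <<'E'
import numpy as np, cv2
from station import ctrl
from scipy.spatial.transform import Rotation as Rn
def w(cam,p):
    c=ctrl.get_calibration(cam); return np.array(c["R"]).T@(np.array(p)-np.array(c["t"]).ravel())
def px(cam,X):
    c=ctrl.get_calibration(cam); p=np.array(c["R"])@np.array(X)+np.array(c["t"]).ravel()
    return np.round([c["fx"]*p[0]/p[2]+c["cx"],c["fy"]*p[1]/p[2]+c["cy"]])
E
python3 - <<'E'
from h import *
ims=[]
for c in("top","side"):
    im=ctrl.capture(c); cv2.imwrite(f"pics/{c}0.png",im)
    for n in("case_a","lid_a_nose","case_c","carton","bin","bolt","spray"):
        for d in ctrl.mark_of(n,c):
            X=w(c,d["centre"]); print(c,n,round(d["score"],2),X.round(3),px(c,X))
s=ctrl.observe();print(s["position"],s["orientation"],s["ft_force"],s["time_s"])
E
```

```text
top case_a 0.96 [ 0.559  0.242 -0.001] [284. 208.]
top case_a 0.87 [0.563 0.023 0.003] [344. 207.]
top case_a 0.87 [ 0.341  0.394 -0.   ] [239. 268.]
top case_a 0.62 [ 0.545 -0.256  0.001] [421. 213.]
top case_a 0.61 [ 0.379  0.709 -0.   ] [152. 255.]
top lid_a_nose 0.93 [0.481 0.675 0.1  ] [151. 223.]
top lid_a_nose 0.92 [0.457 0.254 0.103] [276. 232.]
top lid_a_nose 0.83 [0.24  0.415 0.101] [224. 299.]
top case_c 0.96 [ 0.559  0.242 -0.001] [284. 208.]
top case_c 0.87 [0.563 0.023 0.003] [344. 207.]
top case_c 0.87 [ 0.341  0.394 -0.   ] [239. 268.]
top case_c 0.62 [ 0.545 -0.256  0.001] [421. 213.]
top case_c 0.61 [ 0.379  0.709 -0.   ] [152. 255.]
top carton 0.59 [ 0.562 -0.278  0.083] [434. 204.]
top bin 0.78 [ 0.344  0.166 -0.003] [303. 268.]
top bolt 0.58 [ 0.351 -0.158 -0.001] [395. 267.]
top spray 0.82 [ 0.532 -0.462 -0.004] [478. 218.]
side case_a 0.94 [ 0.539 -0.26  -0.001] [359. 170.]
side case_a 0.7 [0.56  0.241 0.003] [306. 231.]
side case_a 0.69 [0.562 0.016 0.001] [330. 200.]
side case_a 0.65 [0.525 0.489 0.006] [282. 277.]
side case_a 0.61 [ 0.343  0.394 -0.   ] [339. 277.]
side lid_a_nose 0.89 [0.458 0.254 0.102] [328. 223.]
side lid_a_nose 0.88 [0.477 0.669 0.102] [264. 302.]
side lid_a_nose 0.68 [0.23  0.415 0.099] [369. 274.]
side case_c 0.94 [ 0.539 -0.26  -0.001] [359. 170.]
side case_c 0.7 [0.56  0.241 0.003] [306. 231.]
side case_c 0.69 [0.562 0.016 0.001] [330. 200.]
side case_c 0.65 [0.525 0.489 0.006] [282. 277.]
side case_c 0.61 [ 0.343  0.394 -0.   ] [339. 277.]
side carton 0.57 [ 0.556 -0.282  0.083] [358. 152.]
side bin 0.68 [ 0.34   0.166 -0.001] [364. 238.]
side bolt 0.39 [ 0.348 -0.157  0.004] [389. 192.]
side spray 0.73 [ 0.524 -0.463 -0.001] [376. 151.]
side spray 0.29 [ 0.791 -0.072  0.003] [294. 176.]
[ 0.21542489 -0.6396948   0.4046851 ] [-2.05077856e-05  9.86836190e-01  1.61723018e-01  2.33749859e-06] [0.75045659 0.28872685 0.10120954] 0.8
```

View pics/top0.png

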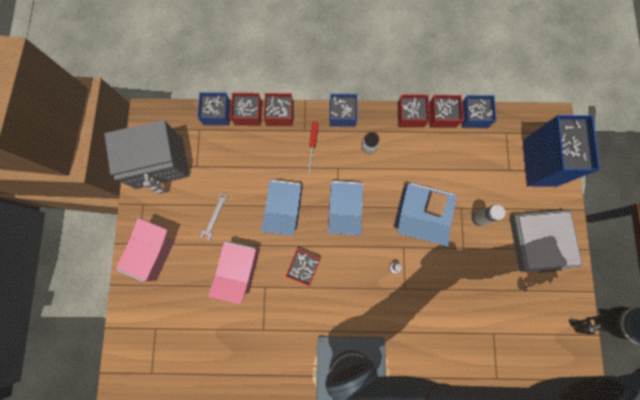

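View pics/side0.png

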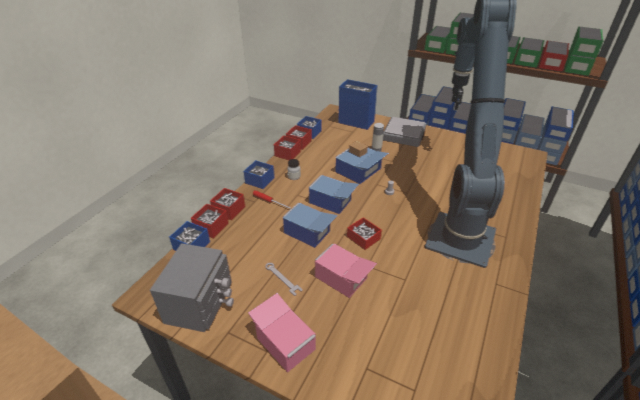

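Side view: the three blue cases stand at about (306,225), (330,192) and (358,163), the last carrying the carton. In the top view the candidates are:
- **Blue, narrow:** (283,207) and (345,207). These are the two meant.
- **Blue, wide:** (427,213), with the carton on it. This one stays shut.
- **Pink:** (143,250) and (233,272). Not meant.

I'll confirm in a crop and measure yaw.

```bash
python3 - <<'E'
from h import *
im=cv2.imread("pics/top0.png")
cv2.imwrite("pics/crop.png",cv2.resize(im[160:300,200:480],None,fx=2.8,fy=2.8,interpolation=cv2.INTER_CUBIC))
hsv=cv2.cvtColor(im,cv2.COLOR_BGR2HSV)
m=cv2.inRange(hsv,(95,70,60),(125,255,255)); m[:160]=0;m[260:]=0
c=ctrl.get_calibration("top");R=np.array(c["R"]);t=np.array(c["t"]).ravel();C=-R.T@t;print("cam",C.round(2))
n,l,s,cc=cv2.connectedComponentsWithStats(m)
for i in range(1,n):
    if s[i,4]<300: continue
    v,u=np.where(l==i)
    d=np.c_[(u-c["cx"])/c["fx"],(v-c["cy"])/c["fy"],np.ones(len(u))]@R
    P=(C+d*((0.085-C[2])/d[:,2])[:,None])[:,:2]
    r=cv2.minAreaRect(P.astype(np.float32)*1000); print(s[i],r,cv2.boxPoints(r).round())
E
```

```text
cam [0.32 0.11 1.33]
[ 527  160   73   26 1086] ((680.0317993164062, -730.2674560546875), (89.38111114501953, 253.79806518554688), 0.7400149703025818) [[ 634. -604.]
 [ 637. -858.]
 [ 726. -857.]
 [ 723. -603.]]
[ 263  184   38   49 1051] ((543.0284423828125, 238.74949645996094), (104.88460540771484, 166.59225463867188), 82.43325805664062) [[454. 198.]
 [619. 176.]
 [633. 280.]
 [467. 302.]]
[ 330  184   31   50 1178] ((544.0396728515625, 24.475650787353516), (100.03152465820312, 165.50350952148438), 87.71298217773438) [[459. -22.]
 [625. -29.]
 [629.  71.]
 [463.  78.]]
[ 396  185   59   60 1798] ((528.8470458984375, -249.00387573242188), (179.1503143310547, 165.08151245117188), 74.960693359375) [[ 426. -314.]
 [ 585. -357.]
 [ 632. -184.]
 [ 472. -141.]]
```

View pics/crop.png

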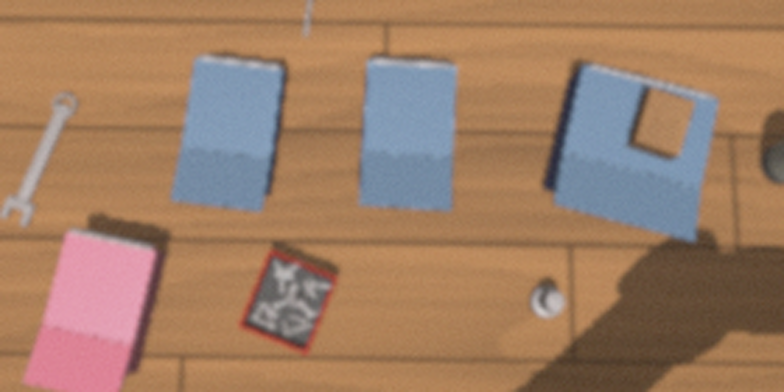

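The crop confirms it: the two narrow blue cases are the left and middle ones. The wide one on the right has the carton on its lid and stays shut. Moving over now.

>>> arm_command(series=[0.9, -0.6, 0, 0, 0, 0.93, 1, 0.9, -0.6, 0, 0, 0, 0.93, 1, 0.9, -0.8, 0, 0, 0, 0.93, 1, 0.9, -0.8, 0, 0, 0, 0.93, 1, 0.9, -0.9, 0, 0, 0, 0, 1, 0.9, -0.9, 0, 0, 0, 0, 1, 0.9, -0.9, 0, 0, 0, 0, 1, 0.9, -0.9, 0, 0, 0, 0, 1, 0.9, -0.9, 0, 0, 0, 0, 1, 0.9, -0.9, 0, 0, 0, 0, 1, 0, -1, 0, 0, 0, 0, 1, 0, -1, 0, 0, 0, 0, 1, 0, -1, 0, 0, 0, 0, 1, 0, -1, 0, 0, 0, 0, 1, 0, -1, 0, 0, 0, 0, 1, 0, -1, 0, 0, 0, 0, 1, 0, -1, 0, 0, 0, 0, 1, 0, -1, 0, 0, 0, 0, 1, 0, -1, 0, 0, 0, 0, 1, 0, -1, 0, 0, 0, 0, 1])

```text
time_s: 2.47
position: [0.4665, -0.0725, 0.405]
orientation: [0.0, 1.0, 0.0, 0.0]
ft_force: [-0.2, 0.2, -0.2]
opening: 0.0001
grasp_force: 0.0
```

>>> arm_command(series=[0, -1, 0, 0, 0, 0, 1, 0, -1, 0, 0, 0, 0, 1, 0, -1, 0, 0, 0, 0, 1, 0, -1, 0, 0, 0, 0, 1, 0, -1, 0, 0, 0, 0, 1, 0, -1, 0, 0, 0, 0, 1, 0, -1, 0, 0, 0, 0, 1, 0, -1, 0, 0, 0, 0, 1, 0, -1, 0, 0, 0, 0, 1, 0, -1, 0, 0, 0, 0, 1, 0, -1, 0, 0, 0, 0.75, 1, 0, 0, 0, 0, 0, 0.75, 1, 0, 0, 0, 0, 1, 0, 1, 0, 0, 0, 0, 1, 0, 1, 0, 0, 0, 0, 1, 0, 1, 0, 0, 0, 0, 1, 0, 1, 0, 0, 0, 0, 1, 0, 1, 0, 0, 0, 0, 1, 0, 1, 0, 0, 0, 0, 1, 0, 1])

```text
time_s: 4.05
position: [0.4677, 0.2557, 0.4025]
orientation: [0.018, 0.962, -0.064, 0.265]
ft_force: [0.3, 0.3, -1.2]
opening: -0.0
grasp_force: 0.0
```

```bash
cat >> h.py <<'E'
def st():
    s=ctrl.observe(); r=Rn.from_quat(np.roll(s["orientation"],-1)); M=r.as_matrix()
    p=np.array(s["position"]); print("t",s["time_s"],"q",np.round(s["q"],2),"p",p.round(3),"\n x",M[:,0].round(2),"z",M[:,2].round(3),"tip",(p+.173*M[:,2]).round(4),"f",np.round(s["ft_force"],1))
    return p,M
E
python3 -c "from h import *; st()"
```

```text
t 4.05 q [-1.05  0.32  0.43  2.03  0.54  0.49 -2.81] p [0.468 0.256 0.403] 
 x [ 0.85 -0.11  0.51] z [ 0.508 -0.069 -0.859] tip [0.5556 0.2437 0.254 ] f [ 0.3  0.3 -1.2]
```

q7 is nearly at its limit, so I'll turn the tool a half turn about its axis (same footprint).

>>> arm_command(series=[0, 0, 0, 0, 0, -1, 1, 0, 0, 0, 0, 0, -1, 1, 0, 0, 0, 0, 0, -1, 1, 0, 0, 0, 0, 0, -1, 1, 0, 0, 0, 0, 0, -1, 1, 0, 0, 0, 0, 0, -1, 1, 0, 0, 0, 0, 0, -1, 1, 0, 0, 0, 0, 0, -1, 1, 0, 0, 0, 0, 0, -1, 1, 0, 0, 0, 0, 0, -1, 1, 0, 0, 0, 0, 0, -1, 1, 0, 0, 0, 0, 0, -1, 1, 0, 0, 0, 0, 0, -1, 1, 0, 0, 0, 0, 0, -1, 1, 0, 0, 0, 0, 0, -1, 1, 0, 0, 0, 0, 0, -1, 1, 0, 0, 0, 0, 0, -1, 1, 0, 0, 0, 0, 0, -1, 1, 0, 0, 0, 0, 0, -1, 1])

```text
time_s: 5.63
position: [0.4679, 0.2562, 0.4021]
orientation: [0.208, 0.696, 0.668, 0.164]
ft_force: [0.1, -0.7, 0.9]
opening: -0.0
grasp_force: 0.0
```

>>> arm_command(series=[0, 0, 0, 0, 0, -1, 1, 0, 0, 0, 0, 0, -1, 1, 0, 0, 0, 0, 0, -1, 1, 0, 0, 0, 0, 0, -1, 1, 0, 0, 0, 0, 0, -1, 1, 0, 0, 0, 0, 0, -1, 1, 0, 0, 0, 0, 0, -1, 1, 0, 0, 0, 0, 0, -1, 1, 0, 0, 0, 0, 0, -1, 1, 0, 0, 0, 0, 0, -1, 1, 0, 0, 0, 0, 0, -1, 1, 0, 0, 0, 0, 0, -1, 1, 0, 0, 0, 0, 0, -1, 1, 0, 0, 0, 0, 0, -1, 1, 0, 0, 0, 0, 0, -1, 1, 0, 0, 0, 0, 0, -1, 1, 0, 0, 0, 0, 0, -1, 1])

```text
time_s: 7.05
position: [0.4679, 0.2561, 0.4021]
orientation: [0.264, 0.062, 0.962, -0.019]
ft_force: [-1.5, 0.2, -0.2]
opening: 0.0
grasp_force: 0.0
```

```bash
python3 -c "from h import *; st()"
```

```text
t 7.05 q [-0.54  0.3  -0.24  2.02  0.85  0.66  0.04] p [0.468 0.256 0.402] 
 x [-0.85  0.11 -0.51] z [ 0.505 -0.07  -0.86 ] tip [0.5553 0.244  0.2533] f [-1.5  0.2 -0.2]
```

>>> arm_command(series=[0.74, 0, -0.44, 0, 0, 0, 1, 0.74, 0, -0.44, 0, 0, 0, 1, 0.74, 0, -0.44, 0, 0, 0, 1, 0.74, 0, -0.44, 0, 0, 0, 1, 0.74, 0, -0.44, 0, 0, 0, 1, 0, 0, 0, 0, 0, 0, 1, 0, 0, 0, 0, 0, 0, 1])

```text
time_s: 7.63
position: [0.3391, 0.2737, 0.4025]
orientation: [0.264, 0.062, 0.962, -0.018]
ft_force: [0.3, -1.0, -0.2]
opening: 0.0003
grasp_force: 0.0
```

```bash
python3 -c "from h import *; st()"
```

```text
t 7.6333 q [-0.73  0.18 -0.31  2.19  0.86  0.74 -0.23] p [0.339 0.274 0.403] 
 x [-0.85  0.11 -0.51] z [ 0.506 -0.068 -0.86 ] tip [0.4267 0.2618 0.2538] f [ 0.3 -1.  -0.2]
```

>>> arm_command(series=[0.5, 0, 0, 0, -1, 0, 1, 0.45, 0, 0.65, 0, 0, 0, 1, 0.45, 0, 0.65, 0, 0, 0, 1, 0.45, 0, 0.65, 0, 0, 0, 1, 0.45, 0, 0.65, 0, 0, 0, 1, 0.45, 0, 0.65, 0, 0, 0, 1, 0, 0, 0, 0, 0, 0, 1, 0, 0, 0, 0, 0, 0, 1])

```text
time_s: 8.3
position: [0.3298, 0.2739, 0.2758]
orientation: [0.301, 0.063, 0.951, -0.024]
ft_force: [0.7, 0.1, -0.0]
opening: -0.0003
grasp_force: 0.0
```

```bash
python3 - <<'E'
from h import *
st()
for c in("side","top"):
    im=ctrl.capture(c); cv2.imwrite(f"pics/{c}1.png",im)
    for d in ctrl.mark_of("lid_a_nose",c): print(c,round(d["score"],2),w(c,d["centre"]).round(3))
a=cv2.imread("pics/side1.png")[130:270,230:430]; cv2.imwrite("pics/s1.png",cv2.resize(a,None,fx=4,fy=4,interpolation=cv2.INTER_CUBIC))
E
```

```text
t 8.3 q [-0.86  0.43 -0.25  2.4   1.47  0.68 -1.  ] p [0.33  0.274 0.276] 
 x [-0.81  0.1  -0.58] z [ 0.57  -0.083 -0.818] tip [0.4284 0.2596 0.1343] f [ 0.7  0.1 -0. ]
side 0.72 [0.456 0.252 0.101]
side 0.65 [0.233 0.414 0.1  ]
side 0.63 [0.481 0.669 0.103]
side 0.44 [0.56  0.241 0.003]
top 0.91 [0.239 0.409 0.103]
top 0.83 [0.454 0.252 0.102]
top 0.58 [0.481 0.672 0.1  ]
```

View pics/s1.png

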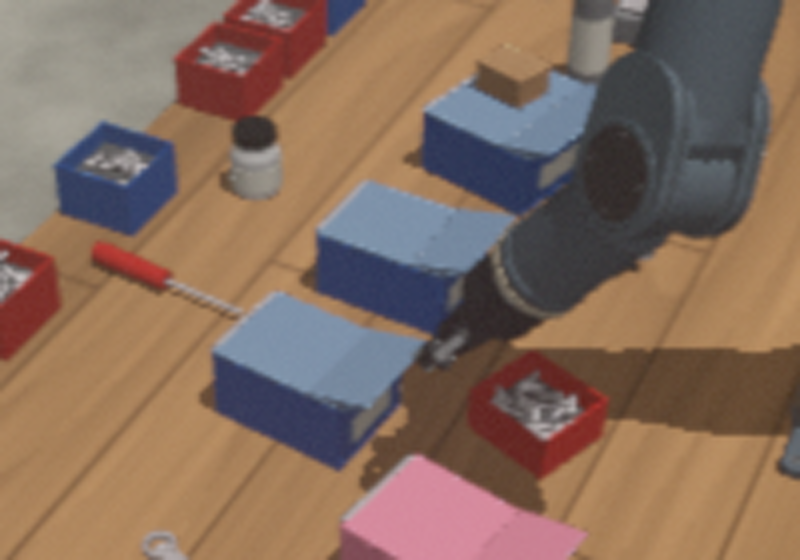

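Picture: the fingertip (crop about 440,345) stands just before the left case's nose (about 415,345); nothing has moved. Lowering in front of the nose.

>>> arm_command(series=[0.48, 0, 0.64, 0, 0, 0, 1, 0.48, 0, 0.64, 0, 0, 0, 1, 0.48, 0, 0.64, 0, 0, 0, 1, 0, 0, 0, 0, 0, 0, 1, 0, 0, 0, 0, 0, 0, 1])

```text
time_s: 8.92
position: [0.3277, 0.2743, 0.2046]
orientation: [0.301, 0.063, 0.951, -0.023]
ft_force: [-0.4, -0.1, 0.4]
opening: 0.0
grasp_force: 0.0
```

```bash
python3 -c "from h import *; st()"
```

```text
t 8.9167 q [-0.79  0.62 -0.39  2.46  1.73  0.8  -1.33] p [0.328 0.274 0.205] 
 x [-0.81  0.11 -0.58] z [ 0.569 -0.082 -0.818] tip [0.4262 0.2601 0.063 ] f [-0.4 -0.1  0.4]
```

>>> arm_command(series=[-0.27, 0, 0.09, 0, 0, 0, 1, -0.27, 0, 0.09, 0, 0, 0, 1, -0.27, 0, 0.09, 0, 0, 0, 1, -0.27, 0, 0.09, 0, 0, 0, 1, 0, 0, 0, 0, 0, 0, 1, 0, 0, 0, 0, 0, 0, 1])

```text
time_s: 9.42
position: [0.3603, 0.2702, 0.2165]
orientation: [0.303, 0.064, 0.951, -0.021]
ft_force: [-0.3, 0.3, -0.4]
opening: -0.0003
grasp_force: 0.3
```

```bash
python3 -c "from h import *; st()"
```

```text
t 9.4167 q [-0.73  0.59 -0.35  2.41  1.73  0.75 -1.23] p [0.36  0.27  0.216] 
 x [-0.81  0.11 -0.58] z [ 0.573 -0.079 -0.816] tip [0.4594 0.2564 0.0754] f [-0.3  0.3 -0.4]
```

Tip is under the nose without contact force. Lifting along the arc, first half.

>>> arm_command(series=[-0.38, 0, -0.3, 0, 0, 0, 1, -0.38, 0, -0.3, 0, 0, 0, 1, -0.38, 0, -0.3, 0, 0, 0, 1, -0.38, 0, -0.3, 0, 0, 0, 1, -0.44, 0, -0.11, 0, 0, 0, 1, -0.44, 0, -0.11, 0, 0, 0, 1, -0.44, 0, -0.11, 0, 0, 0, 1, -0.44, 0, -0.11, 0, 0, 0, 1, 0, 0, 0, 0, 0, 0, 1])

```text
time_s: 10.17
position: [0.4123, 0.2637, 0.3139]
orientation: [0.303, 0.064, 0.951, -0.021]
ft_force: [-1.1, 0.2, -0.2]
opening: -0.0003
grasp_force: 0.5
```

```bash
python3 - <<'E'
from h import *
st()
a=ctrl.capture("side")[130:270,230:430]; cv2.imwrite("pics/s2.png",cv2.resize(a,None,fx=4,fy=4,interpolation=cv2.INTER_CUBIC))
E
```

```text
t 10.1667 q [-0.65  0.39 -0.28  2.25  1.37  0.64 -0.65] p [0.412 0.264 0.314] 
 x [-0.81  0.11 -0.58] z [ 0.574 -0.079 -0.815] tip [0.5116 0.2501 0.1729] f [-1.1  0.2 -0.2]
```

View pics/s2.png

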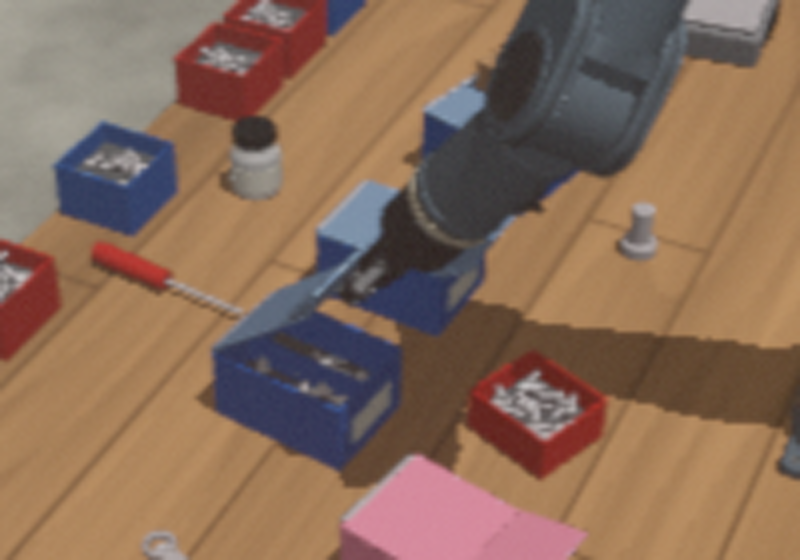

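The left lid is up about 40°, with the fingertip (crop about 350,290) beneath it and the case in place. Continuing past upright.

>>> arm_command(series=[-0.43, 0, 0.05, 0, 0, 0, 1, -0.43, 0, 0.05, 0, 0, 0, 1, -0.43, 0, 0.05, 0, 0, 0, 1, -0.43, 0, 0.05, 0, 0, 0, 1, -0.35, 0, 0.18, 0, 0, 0, 1, -0.35, 0, 0.18, 0, 0, 0, 1, -0.35, 0, 0.18, 0, 0, 0, 1, -0.35, 0, 0.18, 0, 0, 0, 1, -0.29, 0, 0.25, 0, 0, 0, 1, -0.29, 0, 0.25, 0, 0, 0, 1, -0.29, 0, 0.25, 0, 0, 0, 1, -0.19, 0, 0.31, 0, 0, 0, 1, -0.19, 0, 0.31, 0, 0, 0, 1, 0, 0, 0, 0, 0, 0, 1, 0, 0, 0, 0, 0, 0, 1, 0, 0, 0, 0, 0, 0, 1, 0, 0, 0, 0, 0, 0, 1])

```text
time_s: 11.63
position: [0.5565, 0.2446, 0.3309]
orientation: [0.301, 0.063, 0.951, -0.022]
ft_force: [0.8, -0.0, -0.2]
opening: -0.0006
grasp_force: 0.0
```

```bash
python3 - <<'E'
from h import *
st()
a=ctrl.capture("side")[130:270,230:430]; cv2.imwrite("pics/s3.png",cv2.resize(a,None,fx=4,fy=4,interpolation=cv2.INTER_CUBIC))
E
```

```text
t 11.6333 q [-0.45  0.48 -0.24  1.98  1.22  0.56 -0.23] p [0.556 0.245 0.331] 
 x [-0.81  0.11 -0.58] z [ 0.571 -0.08  -0.817] tip [0.6552 0.2308 0.1895] f [ 0.8 -0.  -0.2]
```

View pics/s3.png

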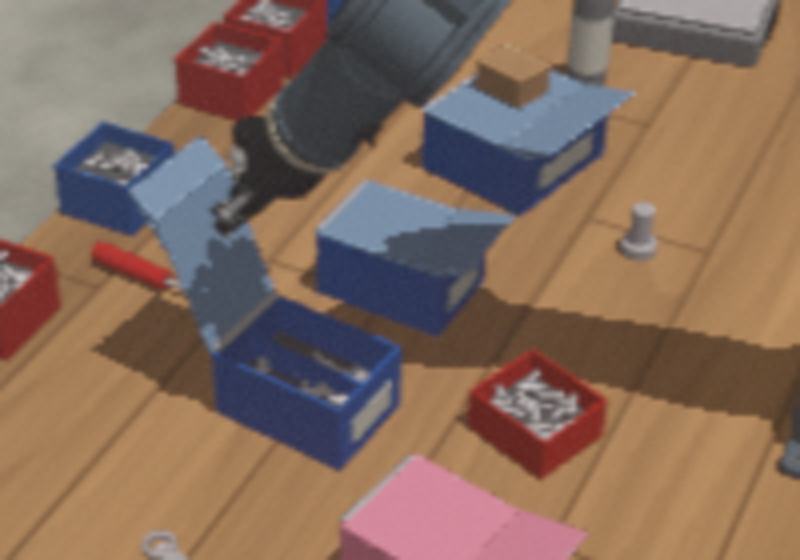

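The left lid stands wide open and the case hasn't moved. The middle nose is nearer the base and q4 was already at its limit, so I back off and fit a reach model to choose a feasible lean.

>>> arm_command(series=[0, 0, -1, 0, 0, 0, 1, 0, 0, -1, 0, 0, 0, 1, 0, 0, -1, 0, 0, 0, 1, 0, 0, -1, 0, 0, 0, 1, 0, 0, 0, 0, 0, 0, 1])

```text
time_s: 12.1
position: [0.4859, 0.2559, 0.4339]
orientation: [0.304, 0.062, 0.95, -0.019]
ft_force: [1.8, 0.6, -0.6]
opening: -0.0004
grasp_force: 0.0
```

```bash
cat > fit.py <<'E'
from h import *
from scipy.optimize import least_squares
p0,M=st()
D=[(1.437,(.2154,-.6397,.4047),(0,0,-1)),(2.03,(.468,.256,.4025),(.508,-.069,-.859)),(2.19,(.3391,.2737,.4025),(.506,-.068,-.86)),
(2.40,(.3298,.2739,.2758),(.57,-.083,-.818)),(2.46,(.3277,.2743,.2046),(.569,-.082,-.818)),(2.41,(.3603,.2702,.2165),(.573,-.079,-.816)),
(2.25,(.4123,.2637,.3139),(.574,-.079,-.815)),(1.98,(.5565,.2446,.3309),(.571,-.08,-.817)),(ctrl.observe()["q"][3],p0,M[:,2])]
q=np.array([d[0] for d in D]);P=np.array([d[1] for d in D]);Z=np.array([d[2] for d in D])
def f(x):
    c,h,a,b=x; W=P-c*Z-[0,0,h]
    return (W**2).sum(1)-(a*a+b*b+2*a*b*np.cos(q))
r=least_squares(f,[.1,.36,.42,.4]); c,h,a,b=r.x; print("c,h,a,b",r.x.round(3),"res",r.fun.round(4))
S=np.array([0,0,h])
tip=np.array([.43,0,.065])
for side in(1,-1):
  for y in(.03,.06) if side==1 else (.02,-.01):
    for d in [(.574,0,-.82),(.4,.4,-.7),(.4,.65,-.65),(.35,.75,-.55),(.3,.8,-.5),(.45,.75,-.5)]:
      z=np.array(d)*[1,-side,1]; z/=np.linalg.norm(z)
      T=tip+[0,y,0]-.173*z; W=T-c*z; v=W-S; L=np.linalg.norm(v)
      q4=np.arccos(np.clip((L*L-a*a-b*b)/(2*a*b),-1,1)); u=v/L
      k=(a*a+L*L-b*b)/(2*L); rad=np.sqrt(max(a*a-k*k,0)); n=np.array([0,0,1])-u[2]*u; n/=np.linalg.norm(n); m=np.cross(u,n)
      q6=[np.arccos(np.clip(((W-(S+k*u+rad*(n*np.cos(s)+m*np.sin(s))))/b)@z,-1,1)) for s in np.linspace(-1.5,1.5,7)]
      print(side,y,d,"TCP",T.round(3),"q4 %.2f"%q4,"q6",np.round(q6,2))
E
python3 fit.py
```

```text
t 12.1 q [-0.45  0.28 -0.35  1.97  0.95  0.72 -0.01] p [0.486 0.256 0.434] 
 x [-0.81  0.11 -0.58] z [ 0.575 -0.075 -0.814] tip [0.5855 0.2429 0.293 ] f [ 1.8  0.6 -0.6]
c,h,a,b [0.189 0.266 0.588 0.394] res [-0.0001  0.0041 -0.0015  0.0007 -0.0002 -0.0007  0.0005 -0.0003 -0.0025]
1 0.03 (0.574, 0, -0.82) TCP [0.331 0.03  0.207] q4 2.83 q6 [1.6  1.27 1.03 0.96 1.09 1.37 1.71]
1 0.03 (0.4, 0.4, -0.7) TCP [0.353 0.107 0.2  ] q4 2.55 q6 [0.84 0.38 0.26 0.69 1.16 1.64 2.11]
1 0.03 (0.4, 0.65, -0.65) TCP [0.361 0.142 0.177] q4 2.42 q6 [0.63 0.15 0.37 0.86 1.35 1.83 2.3 ]
1 0.03 (0.35, 0.75, -0.55) TCP [0.369 0.161 0.161] q4 2.33 q6 [0.6  0.27 0.52 0.98 1.45 1.93 2.4 ]
1 0.03 (0.3, 0.8, -0.5) TCP [0.378 0.17  0.152] q4 2.26 q6 [0.64 0.39 0.62 1.04 1.51 1.98 2.43]
1 0.03 (0.45, 0.75, -0.5) TCP [0.353 0.159 0.151] q4 2.39 q6 [0.49 0.14 0.53 1.01 1.5  1.98 2.45]
1 0.06 (0.574, 0, -0.82) TCP [0.331 0.06  0.207] q4 2.82 q6 [1.54 1.2  0.97 0.92 1.09 1.4  1.76]
1 0.06 (0.4, 0.4, -0.7) TCP [0.353 0.137 0.2  ] q4 2.51 q6 [0.81 0.33 0.21 0.68 1.17 1.65 2.13]
1 0.06 (0.4, 0.65, -0.65) TCP [0.361 0.17
[... 868 characters left out ...]
0.75, -0.5) TCP [ 0.353 -0.109  0.151] q4 2.48 q6 [2.44 1.99 1.51 1.02 0.53 0.05 0.46]
-1 -0.01 (0.574, 0, -0.82) TCP [ 0.331 -0.01   0.207] q4 2.84 q6 [1.68 1.34 1.08 0.97 1.06 1.31 1.64]
-1 -0.01 (0.4, 0.4, -0.7) TCP [ 0.353 -0.087  0.2  ] q4 2.58 q6 [2.1  1.64 1.17 0.7  0.31 0.42 0.86]
-1 -0.01 (0.4, 0.65, -0.65) TCP [ 0.361 -0.122  0.177] q4 2.46 q6 [2.3  1.83 1.35 0.86 0.36 0.13 0.62]
-1 -0.01 (0.35, 0.75, -0.55) TCP [ 0.369 -0.141  0.161] q4 2.36 q6 [2.4  1.93 1.45 0.97 0.5  0.21 0.57]
-1 -0.01 (0.3, 0.8, -0.5) TCP [ 0.378 -0.15   0.152] q4 2.29 q6 [2.43 1.97 1.5  1.03 0.59 0.33 0.6 ]
-1 -0.01 (0.45, 0.75, -0.5) TCP [ 0.353 -0.139  0.151] q4 2.43 q6 [2.44 1.98 1.5  1.01 0.52 0.07 0.47]
```

```bash
cat > plan.py <<'E'
from h import *
p,M=st()
z=np.array([.4,-.65,-.65]);z/=np.linalg.norm(z)
a=np.cross(M[:,2],z); ang=np.arctan2(np.linalg.norm(a),M[:,2]@z); a/=np.linalg.norm(a)
rv=M.T@a*np.degrees(ang)/5; N=Rn.from_rotvec(a*ang).as_matrix()@M
print("rot units",rv.round(2)); print(N.round(3))
tip=np.array([.415,.055,.17]); T=tip-.173*z; print("T",T.round(3),"shift units",(N.T@(T-p)/.03).round(2))
n=np.array([.65,0,.4])/np.hypot(.65,.4)
print("half support",.011*abs(n@N[:,0])+.0145*abs(n@N[:,1]), "xhalf",.011*abs(N[0,0])+.0145*abs(N[0,1]))
E
python3 plan.py
```

```text
t 12.1 q [-0.45  0.28 -0.35  1.97  0.95  0.72 -0.01] p [0.486 0.256 0.434] 
 x [-0.81  0.11 -0.58] z [ 0.575 -0.075 -0.814] tip [0.5855 0.2429 0.293 ] f [ 1.8  0.6 -0.6]
rot units [ 7.26 -0.18 -0.  ]
[[-0.8    0.449  0.399]
 [ 0.1    0.755 -0.648]
 [-0.592 -0.479 -0.648]]
T [0.346 0.167 0.282] shift units [ 6.43 -1.9   3.33]
half support 0.012808085380480979 xhalf 0.01530215559682967
```

>>> arm_command(series=[0, 0, 0, 0.91, -0.02, 0, 1, 0, 0, 0, 0.91, -0.02, 0, 1, 0, 0, 0, 0.91, -0.02, 0, 1, 0, 0, 0, 0.91, -0.02, 0, 1, 0, 0, 0, 0.91, -0.02, 0, 1, 0, 0, 0, 0.91, -0.02, 0, 1, 0, 0, 0, 0.91, -0.02, 0, 1, 0, 0, 0, 0.91, -0.02, 0, 1, 0, 0, 0, 0, 0, 0, 1, 0, 0, 0, 0, 0, 0, 1])

```text
time_s: 12.93
position: [0.4884, 0.2545, 0.4283]
orientation: [0.273, 0.153, 0.895, -0.318]
ft_force: [-1.1, 0.3, -0.2]
opening: -0.0001
grasp_force: 0.0
```

>>> arm_command(series=[0.8, -0.24, 0.42, 0, 0, 0, 1, 0.8, -0.24, 0.42, 0, 0, 0, 1, 0.8, -0.24, 0.42, 0, 0, 0, 1, 0.8, -0.24, 0.42, 0, 0, 0, 1, 0.8, -0.24, 0.42, 0, 0, 0, 1, 0.8, -0.24, 0.42, 0, 0, 0, 1, 0.8, -0.24, 0.42, 0, 0, 0, 1, 0.8, -0.24, 0.42, 0, 0, 0, 1, 0, 0, 0, 0, 0, 0, 1, 0, 0, 0, 0, 0, 0, 1, 0, 0, 0, 0, 0, 0, 1])

```text
time_s: 13.85
position: [0.3482, 0.1646, 0.2793]
orientation: [0.273, 0.154, 0.895, -0.317]
ft_force: [-0.6, 0.2, 0.1]
opening: 0.0001
grasp_force: 0.0
```

```bash
python3 - <<'E'
from h import *
st()
for c in("side","top"):
    im=ctrl.capture(c); cv2.imwrite(f"pics/{c}4.png",im)
    for n in ("lid_a_nose","case_a"):
      for d in ctrl.mark_of(n,c): print(c,n,round(d["score"],2),w(c,d["centre"]).round(3))
a=cv2.imread("pics/side4.png")[130:270,230:430]; b=cv2.imread("pics/top4.png")[160:300,240:440]
cv2.imwrite("pics/s4.png",cv2.resize(np.hstack([a,b]),None,fx=2,fy=2,interpolation=cv2.INTER_CUBIC))
E
```

```text
t 13.85 q [-0.74  0.52 -0.27  2.35  1.03  1.12 -0.65] p [0.348 0.165 0.279] 
 x [-0.8   0.1  -0.59] z [ 0.392 -0.652 -0.649] tip [0.4159 0.0517 0.1671] f [-0.6  0.2  0.1]
side lid_a_nose 0.86 [0.717 0.221 0.243]
side lid_a_nose 0.7 [0.479 0.669 0.104]
side lid_a_nose 0.58 [0.233 0.413 0.099]
side case_a 0.97 [0.562 0.242 0.002]
side case_a 0.91 [ 0.34   0.397 -0.001]
side case_a 0.67 [0.559 0.019 0.003]
side case_a 0.63 [0.382 0.705 0.005]
top lid_a_nose 0.9 [0.481 0.673 0.099]
top lid_a_nose 0.87 [0.719 0.223 0.243]
top lid_a_nose 0.72 [0.237 0.411 0.101]
top lid_a_nose 0.61 [ 0.528 -0.461 -0.001]
top lid_a_nose 0.15 [0.343 0.168 0.   ]
top case_a 0.86 [0.558 0.241 0.001]
top case_a 0.82 [0.561 0.021 0.004]
top case_a 0.73 [ 0.546 -0.257  0.002]
top case_a 0.69 [0.342 0.391 0.   ]
top case_a 0.56 [0.38  0.71  0.001]
```

View pics/s4.png

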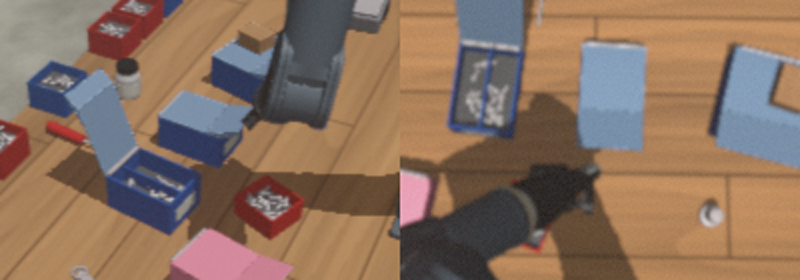

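Picture: the left lid is still open. The tip is just before the middle nose (top crop about 590,168), and the hand passes above the bin. Lowering.

>>> arm_command(series=[0.49, 0.43, 0.58, 0, 0, 0, 1, 0.49, 0.43, 0.58, 0, 0, 0, 1, 0.49, 0.43, 0.58, 0, 0, 0, 1, 0.49, 0.43, 0.58, 0, 0, 0, 1, 0, 0, 0, 0, 0, 0, 1, 0, 0, 0, 0, 0, 0, 1])

```text
time_s: 14.65
position: [0.3508, 0.1632, 0.1738]
orientation: [0.273, 0.153, 0.894, -0.32]
ft_force: [0.8, 0.2, 0.9]
opening: 0.0001
grasp_force: 0.0
```

```bash
cat > p2.py <<'E'
from h import *
p,M=st(); z=M[:,2]; tip=p+.173*z
n=np.array([-z[2],0,z[0]])/np.hypot(z[0],z[2]); d=np.array([z[0],0,z[2]])/np.hypot(z[0],z[2])
h=.011*abs(n@M[:,0])+.0145*abs(n@M[:,1]); crest=np.array([.456,0,.098]); e=crest-tip
print("gap crest-face",(e@n-h).round(4),"along from tip",(-(e@d)).round(4))
# corner path relative hinge -> tip offsets; case axis yaw -0.04
ax=np.array([.999,-.04,0]); hinge=np.array([.636,.02,.08]); off=h*n
prev=tip
for ph,r,k in [(0,.1665,4),(20,.16,4),(40,.15,4),(60,.14,4),(80,.13,4),(95,.125,3),(103,.12,2)]:
    f=np.radians(ph); lx,lz=-r*np.cos(f),r*np.sin(f)
    g=hinge+lx*ax-off; g[2]=.08+lz-off[2]; g[1]=tip[1]+(g[0]-tip[0])*-.04
    print(ph,g.round(4),"rows",k,(M.T@(g-prev)/.03/k).round(2)); prev=g
E
python3 p2.py
```

```text
t 14.65 q [-0.76  0.78 -0.24  2.4   1.23  1.02 -0.97] p [0.351 0.163 0.174] 
 x [-0.8   0.1  -0.59] z [ 0.39  -0.656 -0.647] tip [0.4183 0.0498 0.0619] f [0.8 0.2 0.9]
gap crest-face 0.0381 along from tip 0.0114
0 [0.4587 0.0482 0.0734] rows 4 [-0.33  0.09  0.08]
20 [0.4748 0.0475 0.1281] rows 4 [-0.38 -0.17 -0.24]
40 [0.5102 0.0461 0.1698] rows 4 [-0.44 -0.05 -0.1 ]
60 [0.5551 0.0443 0.1946] rows 4 [-0.42  0.06  0.02]
80 [0.6025 0.0424 0.2014] rows 4 [-0.35  0.14  0.13]
95 [0.6359 0.0411 0.1979] rows 3 [-0.28  0.17  0.18]
103 [0.652  0.0404 0.1903] rows 2 [-0.14  0.17  0.19]
```

>>> arm_command(series=[-0.33, 0.09, 0.08, 0, 0, 0, 1, -0.33, 0.09, 0.08, 0, 0, 0, 1, -0.33, 0.09, 0.08, 0, 0, 0, 1, -0.33, 0.09, 0.08, 0, 0, 0, 1, 0, 0, 0, 0, 0, 0, 1, 0, 0, 0, 0, 0, 0, 1])

```text
time_s: 15.15
position: [0.3916, 0.161, 0.188]
orientation: [0.274, 0.155, 0.894, -0.318]
ft_force: [-0.1, -0.1, -2.3]
opening: 0.0003
grasp_force: 0.3
```

```bash
python3 p2.py | head -4
```

```text
t 15.15 q [-0.7   0.74 -0.21  2.33  1.24  1.03 -0.84] p [0.392 0.161 0.188] 
 x [-0.8   0.1  -0.59] z [ 0.392 -0.654 -0.648] tip [0.4594 0.0479 0.076 ] f [-0.1 -0.1 -2.3]
gap crest-face -0.0044 along from tip 0.0206
0 [0.4587 0.0479 0.0733] rows 4 [0.02 0.01 0.01]
```

>>> arm_command(series=[-0.38, -0.17, -0.24, 0, 0, 0, 1, -0.38, -0.17, -0.24, 0, 0, 0, 1, -0.38, -0.17, -0.24, 0, 0, 0, 1, -0.38, -0.17, -0.24, 0, 0, 0, 1, -0.44, -0.05, -0.1, 0, 0, 0, 1, -0.44, -0.05, -0.1, 0, 0, 0, 1, -0.44, -0.05, -0.1, 0, 0, 0, 1, -0.44, -0.05, -0.1, 0, 0, 0, 1, 0, 0, 0, 0, 0, 0, 1])

```text
time_s: 15.9
position: [0.4432, 0.1578, 0.2859]
orientation: [0.275, 0.155, 0.894, -0.318]
ft_force: [-0.6, 0.2, -0.0]
opening: -0.0002
grasp_force: 0.5
```

```bash
python3 - <<'E'
from h import *
st()
a=ctrl.capture("side")[130:270,230:430]; b=ctrl.capture("top")[160:300,240:440]
cv2.imwrite("pics/s5.png",cv2.resize(np.hstack([a,b]),None,fx=2,fy=2,interpolation=cv2.INTER_CUBIC))
E
```

```text
t 15.9 q [-0.61  0.55 -0.2   2.18  1.11  1.11 -0.46] p [0.443 0.158 0.286] 
 x [-0.8   0.1  -0.59] z [ 0.393 -0.654 -0.647] tip [0.5111 0.0448 0.1739] f [-0.6  0.2 -0. ]
```

View pics/s5.png

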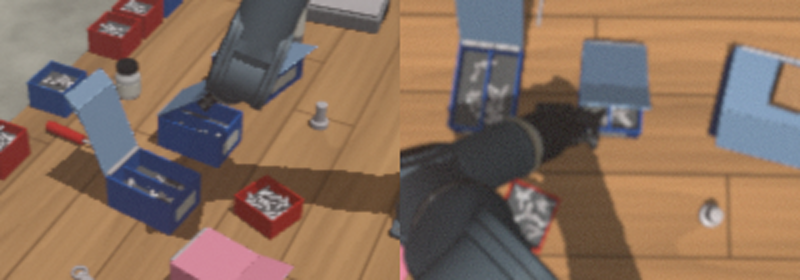

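The middle lid is up about 40° with the tip beneath it and the case in place. Pushing past upright.

>>> arm_command(series=[-0.42, 0.06, 0.02, 0, 0, 0, 1, -0.42, 0.06, 0.02, 0, 0, 0, 1, -0.42, 0.06, 0.02, 0, 0, 0, 1, -0.42, 0.06, 0.02, 0, 0, 0, 1, -0.35, 0.14, 0.13, 0, 0, 0, 1, -0.35, 0.14, 0.13, 0, 0, 0, 1, -0.35, 0.14, 0.13, 0, 0, 0, 1, -0.35, 0.14, 0.13, 0, 0, 0, 1, -0.28, 0.17, 0.18, 0, 0, 0, 1, -0.28, 0.17, 0.18, 0, 0, 0, 1, -0.28, 0.17, 0.18, 0, 0, 0, 1, -0.14, 0.17, 0.19, 0, 0, 0, 1, -0.14, 0.17, 0.19, 0, 0, 0, 1, 0, 0, 0, 0, 0, 0, 1, 0, 0, 0, 0, 0, 0, 1, 0, 0, 0, 0, 0, 0, 1, 0, 0, 0, 0, 0, 0, 1])

```text
time_s: 17.42
position: [0.5834, 0.1528, 0.3035]
orientation: [0.273, 0.154, 0.895, -0.319]
ft_force: [-0.8, -0.1, 0.4]
opening: -0.0003
grasp_force: 0.0
```

```bash
python3 - <<'E'
from h import *
st()
for c in("side","top"):
    im=ctrl.capture(c)
    for d in ctrl.mark_of("lid_a_nose",c): print(c,round(d["score"],2),w(c,d["centre"]).round(3))
E
```

```text
t 17.4167 q [-0.48  0.63 -0.15  1.88  1.13  1.12 -0.16] p [0.583 0.153 0.303] 
 x [-0.8   0.1  -0.59] z [ 0.391 -0.654 -0.648] tip [0.6511 0.0397 0.1914] f [-0.8 -0.1  0.4]
side 0.89 [0.232 0.413 0.1  ]
side 0.68 [0.48  0.667 0.101]
side 0.67 [0.719 0.226 0.244]
side 0.55 [ 0.523 -0.459 -0.   ]
top 0.83 [0.483 0.672 0.099]
top 0.72 [0.718 0.223 0.24 ]
top 0.63 [0.236 0.411 0.1  ]
```

>>> arm_command(series=[-0.22, -0.55, -0.67, 0, 0, 0, 1, -0.22, -0.55, -0.67, 0, 0, 0, 1, -0.22, -0.55, -0.67, 0, 0, 0, 1, -0.22, -0.55, -0.67, 0, 0, 0, 1, -0.22, -0.55, -0.67, 0, 0, 0, 1, -0.22, -0.55, -0.67, 0, 0, 0, 1, 0, 0, 0, 0, 0, 0, 1, 0, 0, 0, 0, 0, 0, 1, 0, 0, 0, 0, 0, 0, 1, 0, 0, 0, 0, 0, 0, 1])

```text
time_s: 18.45
position: [0.5241, 0.1532, 0.4519]
orientation: [0.273, 0.154, 0.895, -0.319]
ft_force: [1.1, -0.8, -1.0]
opening: 0.0001
grasp_force: 0.0
```

```bash
python3 - <<'E'
from h import *
st()
for c in("side","top"):
    im=ctrl.capture(c); cv2.imwrite(f"pics/{c}6.png",im)
    for n in("lid_a_nose","case_a","carton","bin","bolt"):
        for d in ctrl.mark_of(n,c): print(c,n,round(d["score"],2),w(c,d["centre"]).round(3))
a=cv2.imread("pics/side6.png")[110:290,220:420]; b=cv2.imread("pics/top6.png")[120:300,240:440]
cv2.imwrite("pics/s6.png",cv2.resize(np.hstack([a,b]),None,fx=2,fy=2,interpolation=cv2.INTER_CUBIC))
E
```

```text
t 18.45 q [-0.5   0.38 -0.19  1.85  0.98  1.3   0.07] p [0.524 0.153 0.452] 
 x [-0.8   0.1  -0.59] z [ 0.39  -0.655 -0.648] tip [0.5915 0.0399 0.3399] f [ 1.1 -0.8 -1. ]
side lid_a_nose 0.79 [0.236 0.413 0.099]
side lid_a_nose 0.68 [0.479 0.669 0.103]
side lid_a_nose 0.65 [0.723 0.222 0.242]
side case_a 0.68 [0.527 0.488 0.003]
side case_a 0.56 [ 0.561  0.019 -0.001]
side case_a 0.56 [0.381 0.704 0.004]
side carton 0.66 [ 0.559 -0.283  0.08 ]
side bin 0.57 [0.343 0.172 0.001]
side bolt 0.53 [ 0.344 -0.158 -0.001]
top lid_a_nose 0.97 [0.237 0.415 0.1  ]
top lid_a_nose 0.9 [0.718 0.222 0.242]
top lid_a_nose 0.82 [0.48  0.674 0.099]
top lid_a_nose 0.19 [0.783 0.141 0.001]
top case_a 0.96 [ 0.546 -0.255  0.002]
top case_a 0.87 [ 0.342  0.393 -0.001]
top case_a 0.72 [0.557 0.24  0.002]
top case_a 0.68 [0.565 0.024 0.004]
top case_a 0.59 [0.383 0.707 0.   ]
top carton 0.97 [ 0.565 -0.275  0.085]
top bolt 0.42 [ 0.348 -0.158 -0.001]
```

View pics/s6.png

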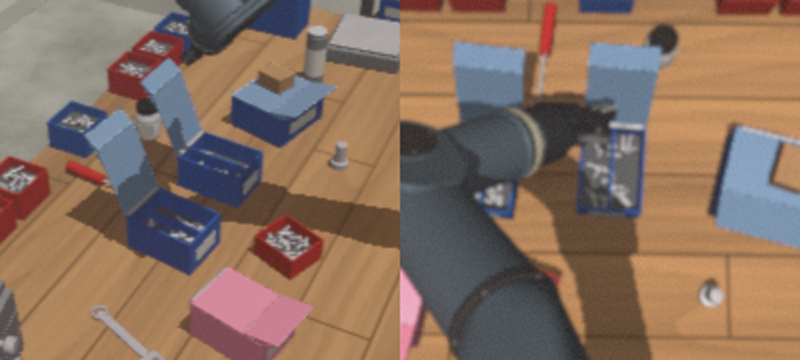

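Both narrow lids stand wide open (side crop about 120,160 and 172,105), the wide case is shut with its carton in place, and the arm is clear. Handing in.

```bash
python3 -c "from station import ctrl; print(ctrl.close_job())"
```

```text
the job is handed in; nothing more can be done
None
```

I handed the job in at about 18.5 s: in the last pictures both narrow cases' lids rest wide open, the wide case is shut with its carton in place, nothing else looks moved, and the arm is clear of everything; the judge's verdict was not shown.

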